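# Hang the blue S-hook in the blue record board

## Task

Take the steel S-hook with the blue grip off the hook bar and lower it from above so that its plain tip goes down through the hole in the tab of the blue record board, with the rest of the hook outside the tab's edge. Let go only once the tip is through, leaving the hook hanging still from the board. Leave the orange hook on the bar, and leave the blue board lying flat on the case, where it is.

Things in the scene. Friction and masses are not known exactly. Their poses are not given: they have to be found in the camera images.
- blue_hook: S-hook of 5 mm wire, 60 g, hung upright on a flat bar. Origin: middle of the crown's underside, where it rests. +z up, +x to the upper bend's free tip, on the bar pointing away from the robot within 20 deg. Blue grip block over the origin: 26 (x) by 14 mm (y), z 4 to 44. Crown z 0 to 5. Stem at x -20, straight down, then a lower bend out to x -47; lowest point z -96 mm.
- blue_tip (a point): Lower end of the blue hook's free tip (5 mm wire, straight down from the crown), at (20, 0, -28.5) mm in the hook's frame; 35 mm clear between tip and stem.
- blue_board: Loose blue board, 5 mm thick, 350 g, flat on a 140 mm high case beside an equal orange board. Its tab, 60 mm wide, overhangs towards the robot. Origin: centre of the tab's round hole (26 mm across), on the underside; +z up, +x from the tab to the sheet and clip. Tab's free edge x -27; board proper, 140 mm wide, x 35 to 255; case's front face x 50 to 70 mm; nothing below the tab down to the table.
- orange_hook: The other S-hook, same shape and frame but with an orange grip, on the same bar about 100 mm from the blue one (bar 240 mm long, 24 mm wide, top 140 mm above the table); it stays there.
Mind the look-alikes: they are no part of the job. Leave any green look-alike of the blue_hook alone.

How it is judged:
On the way:
1. the held hook's tip is through the hole of the blue board (x of blue_tip in the frame of blue_board between -0.022 and 0.022 m and y of blue_tip in the frame of blue_board between -0.022 and 0.022 m and z of blue_tip in the frame of blue_board below -0.003 m and contact force between the fingers and blue_hook above 0.5 N), for 0.1 s.
At the end, for the whole second after the job is handed in: Blue hook released, still, leaning under 51 deg, crown's underside -8 to 20 mm above the blue board's underside, tip 3 mm or more below it and within 22 mm of the hole's centre in the board's x and y. Board flat (6 deg), moved under 40 mm; orange hook moved under 40 mm (x of blue_tip in the frame of blue_board between -0.022 and 0.022 m and y of blue_tip in the frame of blue_board between -0.022 and 0.022 m and z of blue_tip in the frame of blue_board below -0.003 m and z of blue_hook in the frame of blue_board between -0.008 and 0.02 m and angle between blue_hook's own z axis and vertical below 0.9 rad and linear speed of blue_hook below 0.03 m/s and contact force between the fingers and blue_hook below 0.1 N and angle between blue_board's own z axis and vertical below 0.1 rad and distance of each of blue_board, orange_hook from where it was at the start of the episode below 0.04 m); the robot touches nothing.
It fails at once if the orange hook is lifted or knocked off its bar (distance of orange_hook from where it was at the start of the episode above 0.04 m).
It also fails if it takes over 42 s, if anything falls off the work surface, if the arm or the gripper's body presses on something with over 40 N, if the wrist force passes 120 N, or if a joint passes its speed limit or range.

## Robot

A 6-joint arm with a two-finger parallel gripper is mounted at the origin on the work surface. World frame = base frame: x ahead of the robot, y to its left, z up, the work surface at z = 0. Lengths are in m, angles in rad, forces in N, time in s.
With the tool pointing down it reaches from about 0.325 to 0.75 m from the base axis. Payload 7.6 kg.
Tool frame: the origin (TCP) lies between the finger pads; the fingertips stand 11 mm ahead of it and the grasp point (between the pads) lies 8 mm behind it; x points along the fingers, z is the direction in which the jaws open and shut, and the axes are right-handed (so a half turn about x gives the same grasp; the last joint's range is limited). The gripper opens to 85 mm and grips with 20 to 120 N. Pads are 22 mm wide; open, the fingers measure 114 mm over their backs; the gripper's body (76 mm by 85 mm) begins 54 mm behind the grasp point. The pads swing forward as they close: fully open they stand 13 mm farther back than shut.
Start: joints at [-1.218, 0.052, 1.401, -0, 1.689, -0.07], TCP at [0.215, -0.479, 0.219] pointing down, gripper open.
Joint ranges: [-2.9, 2.9], [-0.91, 2.17], [0.12, 2.37], [-1.06, 4.2], [0.26, 2.73], [-2.93, 2.93]. Speed limits (rad/s): [2.57, 2.57, 3.01, 3.14, 3.14, 3.14].

## Interface

Orientations are given as a unit quaternion [w, x, y, z].
In Python, from plant import robot gives the robot as it stands.
- The arm moves only by the tool play_rows, never from a script. Its argument "steps" is a list that holds one entry, the list of rows, each a list of 5 numbers: the finger opening in m, from 0 to 0.0854, then the shift along the world's x, y, z in m, then the turn about the world's z in degrees. In form: [[[grip, x, y, z, spin], ...]]. A call has 1 to 20 rows; each row shifts and turns the commanded pose from where the row before left it; what a row does not reach is not made up. A row lasts 1/12 s, in which the tool goes at most 41.7 mm and 7.16 degrees, less where a joint would pass 70% of its speed; a pose out of reach is approached as far as the arm can. A call with a gripper value outside its range is refused whole. The fingers move at their own pace and stop on an object; "newtons" is the grip in N (left out, the last holds). Time passes only in rows, so rows that do not move let the fingers close. It gives the time, the measured TCP pose, the force and the opening at its end, in the units of the state.
- robot.state(): the state, without advancing time (a new reading comes with each control period).
- robot.get_image(name): name is "scene" or "top" or "wrist"; returns (picture, depth): 400x640x3 uint8, red, green, blue; 400x640 float32, m along the optical axis (not along the pixel's ray), 0 where there is no reading.
- robot.get_calibration(name): a dict with "fx", "fy", "cx", "cy" (pixels), "dist_coeffs" ([k1, k2, p1, p2, k3] as OpenCV has them; the pictures are not rectified), "view" (4x4, takes a point from world to camera coordinates); the wrist camera has in their place "tool_from_camera" (4x4, takes a point from camera to tool coordinates, whose origin is the TCP and whose axes are the tool frame's). Camera axes: x right, y down, z forward; pixel columns grow to the right and rows downward; lengths in m; the calibration is good to about 2 mm. A picture is of the moment at which its call begins: read the wrist's pose just before it. get_calibration takes no time and is no camera call.
- robot.close_job(): hands the job in, once; it reports no verdict.
Trained networks look in the newest picture that a camera, given by its name, has taken for a name from the list of things; names that differ only in an ending like _2 or _b are one class to them, and where a whole thing is asked for, a point or a joint stands for the part that bears it (a point fixed in the world has none). Each returns a list of dicts, best first, with "confidence" (0 to 1); they miss things now and then, are a little off and sometimes report something else, mostly with a low value. They report only what shows in the picture. A call takes as long as a camera call. They do not tell look-alikes from the thing itself.
- robot.find_in(query, camera): "bbox" ([centre column, centre row, width, height] in pixels, round what is visible of it).
- robot.pinpoint(query, camera): "location" ([row, column] in pixels: a listed point, or the origin of a listed thing).
The state is a dict: "clock": time; "q": joint angles; "qd": joint speeds; "joint_torque": joint torques, N m; "tcp_pos": TCP position; "eef_rot": TCP orientation; "contact_force": force on the tool from outside, world axes, zero at the start; "torque": the same for the moment, N m; "finger_gap": finger opening in m.
Only numpy, scipy, OpenCV 4.12 (cv2) and the standard library are available. Lean on these libraries where they do the work, as an engineer would, in place of code of your own. Each camera call takes 0.05 s, during which the arm holds its last target. There are 200 camera calls.

## Working session

There is one attempt and no reset: what is moved stays moved. The work goes in short steps, Python scripts to look and compute and a tool call to move; the robot and the scene stay as the last step left them, time stands still between calls to the robot, and variables do not carry over. Pictures are saved under pics/ and viewed, about 8 in all and at most 12, crops included, and the job is handed in when it is done.

Besides the shell and the picture viewer there is one more tool, called by a JSON object that holds its "method" and its "body", one argument or row to a line. play_rows: Moves the arm, as the interface text tells. Its arguments: {"type":"object","properties":{"steps":{"type":"array"},"newtons":{"type":"number"}},"required":["steps"]}

```bash
ls; mkdir -p pics; cat > h.py <<'E'
import numpy as np, cv2
from plant import robot
from scipy.spatial.transform import Rotation as R
def pose():
    s=robot.state(); q=s["eef_rot"]; T=np.eye(4)
    T[:3,:3]=R.from_quat([q[1],q[2],q[3],q[0]]).as_matrix(); T[:3,3]=s["tcp_pos"]; return T
def grab(name):
    T=pose(); im,d=robot.get_image(name); c=robot.get_calibration(name)
    W=T@np.array(c["tool_from_camera"]) if name=="wrist" else np.linalg.inv(np.array(c["view"]))
    return im,d,c,W
def rays(c,W,uv):
    K=np.array([[c["fx"],0,c["cx"]],[0,c["fy"],c["cy"]],[0,0,1]])
    p=cv2.undistortPoints(np.array(uv,float).reshape(-1,1,2),K,np.array(c["dist_coeffs"])).reshape(-1,2)
    return np.c_[p,np.ones(len(p))]
def atdepth(c,W,uv,z):
    r=rays(c,W,uv)*np.reshape(z,(-1,1)); return r@W[:3,:3].T+W[:3,3]
def atz(c,W,uv,h):
    r=rays(c,W,uv)@W[:3,:3].T; return W[:3,3]+r*((h-W[2,3])/r[:,2])[:,None]
def save(im,n): cv2.imwrite("pics/"+n,im[:,:,::-1])
def proj(c,W,P):
    V=np.linalg.inv(W); K=np.array([[c["fx"],0,c["cx"]],[0,c["fy"],c["cy"]],[0,0,1]])
    return cv2.projectPoints(np.array(P,float).reshape(-1,1,3),cv2.Rodrigues(V[:3,:3])[0],V[:3,3],K,np.array(c["dist_coeffs"]))[0].reshape(-1,2)
E
python3 - <<'E'
from h import *
out=[]
for n in ["scene","top"]:
    im,d,c,W=grab(n); out.append(im)
    print(n,W[:3,3].round(3),c["fx"])
    for q in ["blue_hook","blue_tip","blue_board","orange_hook"]:
        for r in robot.pinpoint(q,n)[:4]:
            v,u=r["location"]; z=d[int(v),int(u)]
            print(q,r["confidence"],(round(u),round(v)),atdepth(c,W,[[u,v]],[z]).round(3) if z else 0)
save(cv2.resize(np.vstack(out),None,fx=.75,fy=.75),"a.png")
E
```

```text
pics
scene [ 0.988 -0.316  0.651] 370.27066204007383
blue_hook 0.7 (401, 187) [[0.488 0.185 0.142]]
blue_hook 0.61 (389, 160) [[ 0.211  0.39  -0.001]]
blue_tip 0.84 (412, 202) [[ 0.414  0.309 -0.002]]
blue_tip 0.47 (380, 161) [[0.206 0.358 0.002]]
blue_board 0.96 (298, 222) [[ 0.33  -0.009  0.002]]
orange_hook 0.76 (436, 169) [[0.483 0.296 0.15 ]]
top [0.177 0.032 1.453] 511.69518877136943
blue_hook 0.75 (190, 260) [[0.23  0.386 0.009]]
blue_hook 0.59 (254, 161) [[0.473 0.198 0.184]]
blue_hook 0.42 (253, 153) [[0.494 0.2   0.184]]
blue_tip 0.62 (253, 152) [[0.498 0.2   0.183]]
blue_tip 0.58 (197, 269) [[0.205 0.364 0.013]]
blue_board 0.87 (359, 163) [[ 0.516 -0.083  0.004]]
orange_hook 0.62 (214, 162) [[0.47  0.297 0.183]]
```

View pics/a.png

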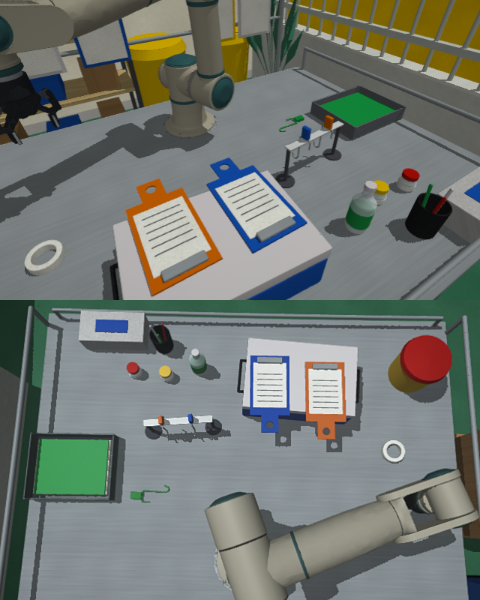

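The top view shows three hook-like things. The blue grip on the bar is at (254,161) and the orange grip on the bar is at (214,162). A green look-alike lies on the table at (195,262). The blue one on the bar is the one meant. I'll confirm it in an enlarged crop and measure.

```bash
python3 - <<'E'
from h import *
im,d,c,W=grab("top")
hsv=cv2.cvtColor(im,cv2.COLOR_RGB2HSV)
blue=cv2.inRange(hsv,(105,110,50),(125,255,255))
v,u=np.nonzero((blue>0)); P=atdepth(c,W,np.c_[u,v],d[v,u])
g=(P[:,2]>.165)&(P[:,1]>.1)
print("grip n",g.sum(),P[g].mean(0).round(4),P[g].min(0).round(3),P[g].max(0).round(3))
b=(P[:,2]>.12)&(P[:,2]<.16)&(P[:,0]>.3)&(P[:,1]<.1)&(P[:,1]>-.25)
Q=P[b]; print("board",b.sum(),cv2.minAreaRect(Q[:,:2].astype(np.float32)),np.median(Q[:,2]))
# hole: non-blue interior contour
m=np.zeros_like(blue); m[v[b],u[b]]=255
cs,h=cv2.findContours(m,cv2.RETR_CCOMP,cv2.CHAIN_APPROX_NONE)
for k,(cc,hh) in enumerate(zip(cs,h[0])):
    if hh[3]>=0 and cv2.contourArea(cc)>8:
        p=cc.reshape(-1,2); e=(p.min(0)+p.max(0))/2; print("hole",e,cv2.contourArea(cc),atz(c,W,[e],.145).round(4))
# bar pixels: bright, z~.14
z=np.indices(d.shape); vv,uu=np.mgrid[100:230,170:310].reshape(2,-1); P2=atdepth(c,W,np.c_[uu,vv],d[vv,uu])
k=(P2[:,2]>.125)&(P2[:,2]<.155)&(P2[:,0]<.55); print("bar",k.sum(),cv2.minAreaRect(P2[k][:,:2].astype(np.float32)),np.median(P2[k][:,2]))
save(np.hstack([cv2.resize(im[130:200,180:310],None,fx=4,fy=4,interpolation=2)[:, :],]),"b.png")
a=cv2.resize(im[130:200,180:320],(700,350),interpolation=2);b=cv2.resize(im[130:180,310:410],(500,250),interpolation=2)
b=cv2.copyMakeBorder(b,0,0,0,200,0); save(np.vstack([a,b]),"b.png")
E
```

```text
grip n 60 [0.4843 0.1991 0.1827] [0.473 0.192 0.166] [0.499 0.207 0.19 ]
board 1673 ((0.5880303978919983, -0.07219494134187698), (0.1393328458070755, 0.28306084871292114), 89.6313705444336) 0.14509850396123092
hole [359. 166.] 82.5 [[ 0.4748 -0.0723  0.145 ]]
hole [359.5 109.5] 3055.5 [[ 0.6291 -0.0731  0.145 ]]
bar 756 ((0.4801854193210602, 0.2473454773426056), (0.04389863833785057, 0.24022461473941803), 1.74041748046875) 0.14014983800244873
```

View pics/b.png

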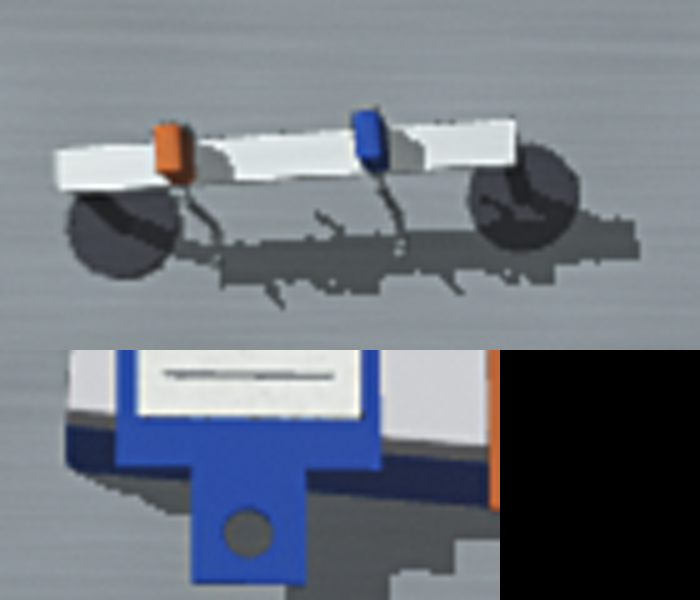

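```bash
python3 - <<'E'
from h import *
T=pose(); print(T.round(3)); print(robot.state()["clock"])
im,d,c,W=grab("top")
hsv=cv2.cvtColor(im,cv2.COLOR_RGB2HSV)
blue=cv2.inRange(hsv,(105,110,50),(125,255,255))
v,u=np.nonzero(blue); P=atdepth(c,W,np.c_[u,v],d[v,u])
g=(P[:,2]>.178)&(P[:,1]>.1)
Q=atz(c,W,np.c_[u,v][g],.184)
print(g.sum(),cv2.minAreaRect(Q[:,:2].astype(np.float32)), Q.mean(0))
E
```

```text
[[-0.     0.912  0.41   0.215]
 [-0.     0.41  -0.912 -0.479]
 [-1.    -0.     0.     0.219]
 [ 0.     0.     0.     1.   ]]
0.55
50 ((0.48565438389778137, 0.19903980195522308), (0.02370399981737137, 0.012630383484065533), 2.203026294708252) [0.48526227 0.19998228 0.184     ]
```

{"method": "play_rows", "body": {
  "steps": [
    [[0.085,0.0135,0.034,0.004,-1],[0.085,0.0135,0.034,0.004,-1],[0.085,0.0135,0.034,0.004,-1],[0.085,0.0135,0.034,0.004,-1],[0.085,0.0135,0.034,0.004,-1],[0.085,0.0135,0.034,0.004,-1],[0.085,0.0135,0.034,0.004,-1],[0.085,0.0135,0.034,0.004,-1],[0.085,0.0135,0.034,0.004,-1],[0.085,0.0135,0.034,0.004,-1],[0.085,0.0135,0.034,0.004,-1],[0.085,0.0135,0.034,0.004,-1],[0.085,0.0135,0.034,0.004,-1],[0.085,0.0135,0.034,0.004,-1],[0.085,0.0135,0.034,0.004,-1],[0.085,0.0135,0.034,0.004,-1],[0.085,0.0135,0.034,0.004,-1],[0.085,0.0135,0.034,0.004,-1],[0.085,0.0135,0.034,0.004,-1],[0.085,0,0,0,0]]
  ]
}}

```text
clock: 2.27
tcp_pos: [0.4728, 0.1719, 0.2945]
eef_rot: [0.523, 0.476, 0.524, -0.476]
contact_force: [-0.5, 0.2, -0.5]
finger_gap: 0.0849
```

```bash
cat > g.py <<'E'
from h import *
T=pose(); print(T[:3].round(3).tolist())
im,d,c,W=grab("wrist")
hsv=cv2.cvtColor(im,cv2.COLOR_RGB2HSV)
blue=cv2.inRange(hsv,(105,110,50),(125,255,255))
v,u=np.nonzero((blue>0)&(d>0)); P=atdepth(c,W,np.c_[u,v],d[v,u])
g=(P[:,2]>.15)&(P[:,2]<.2)&(P[:,1]>.1); t=g&(P[:,2]>np.percentile(P[g][:,2],90)-.004)
print(g.sum(),t.sum(),P[t].mean(0).round(4),cv2.minAreaRect(P[t][:,:2].astype(np.float32)))
print([ (r["confidence"],r["location"]) for r in robot.pinpoint("blue_hook","wrist")])
save(im,"w1.png")
E
python3 g.py
```

```text
[[-0.001, 0.995, 0.095, 0.473], [0.001, 0.095, -0.995, 0.172], [-1.0, -0.001, -0.001, 0.295]]
602 458 [0.4874 0.1984 0.1825] ((0.48659467697143555, 0.19853554666042328), (0.02615877240896225, 0.014023822732269764), 7.0312323570251465)
[(0.73, [156.7, 293.8]), (0.59, [285.2, 171.4])]
```

View pics/w1.png

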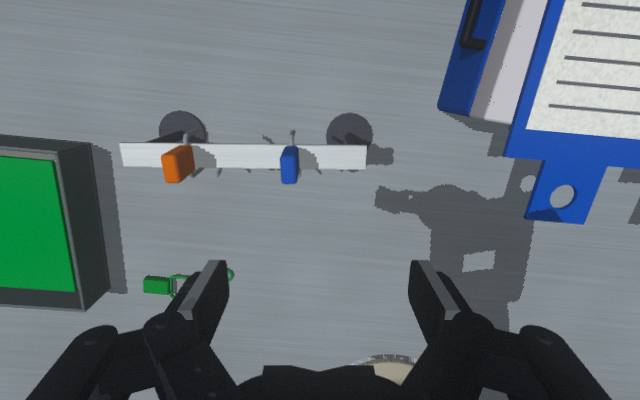

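The wrist view shows the blue grip on the bar at (290,165), with orange at (178,163) left alone. The green hook lies on the table at (185,283). The grip is at (0.4868, 0.1985) with a yaw of about 7°.

{"method": "play_rows", "body": {
  "steps": [
    [[0.06,0.007,0.013,0,1.5],[0.06,0.007,0.0135,-0.005,1],[0.06,0,0,-0.02,0],[0.06,0,0,-0.025,0],[0.06,0,0,-0.025,0],[0.06,0,0,-0.025,0],[0.06,0,0,-0.02,0],[0.06,0,0,-0.0115,0],[0.06,0,0,0,0],[0.06,0,0,0,0]]
  ],
  "newtons": 40
}}

```text
clock: 3.2
tcp_pos: [0.486, 0.193, 0.1645]
eef_rot: [0.532, 0.465, 0.532, -0.465]
contact_force: [0.7, -0.0, 0.2]
finger_gap: 0.0601
```

```bash
sed -i 's/w1.png/w2.png/' g.py; python3 g.py
```

```text
[[0.0, 0.991, 0.134, 0.486], [-0.0, 0.134, -0.991, 0.193], [-1.0, 0.0, 0.0, 0.165]]
1914 1229 [0.488  0.199  0.1828] ((0.4867309629917145, 0.19896414875984192), (0.025134257972240448, 0.013438242487609386), 6.242142200469971)
[(0.96, [223.4, 305.8])]
```

View pics/w2.png

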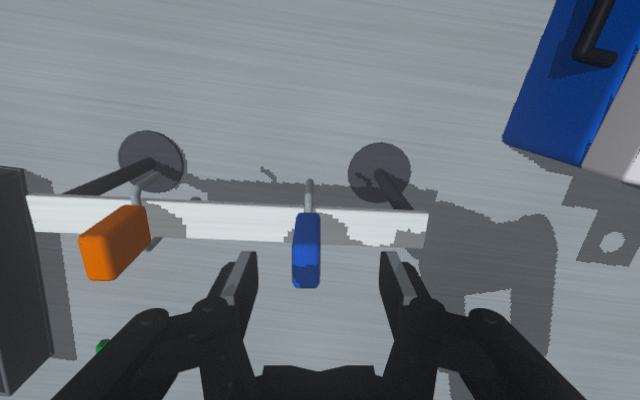

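The blue grip, at (306,250), is between the pads and about 6 mm off centre in y. I'll shift, then close.

{"method": "play_rows", "body": {
  "steps": [
    [[0.06,0.0005,0.006,0,0],[0.06,0,0,0,0],[0.03,0,0,0,0],[0.0,0,0,0,0],[0.0,0,0,0,0],[0.0,0,0,0,0],[0.0,0,0,0,0],[0.0,0,0,0,0],[0.0,0,0,0,0],[0.0,0,0,0,0]]
  ],
  "newtons": 40
}}

```text
clock: 4.13
tcp_pos: [0.4865, 0.1997, 0.1639]
eef_rot: [0.533, 0.465, 0.532, -0.465]
contact_force: [-0.2, -0.8, 1.6]
finger_gap: 0.0125
```

{"method": "play_rows", "body": {
  "steps": [
    [[0,0,0,0.01,0],[0,0,0,0.02,0],[0,0,0,0.025,0],[0,0,0,0.025,0],[0,0,0,0.025,0],[0,0,0,0.025,0],[0,0,0,0.01,0],[0,-0.002,-0.012,0,0],[0,-0.003,-0.025,0,-1],[0,-0.003,-0.027,0,-1],[0,-0.003,-0.03,0,-1],[0,-0.004,-0.03,0,-1],[0,-0.004,-0.03,0,-1],[0,-0.003,-0.03,0,-1],[0,-0.003,-0.03,0,-1],[0,-0.003,-0.028,0,-0.5],[0,-0.002,-0.02,0,0],[0,-0.002,-0.01,0,0],[0,0,0,0,0],[0,0,0,0,0]]
  ]
}}

```text
clock: 5.8
tcp_pos: [0.4541, -0.0722, 0.3029]
eef_rot: [0.5, 0.499, 0.501, -0.499]
contact_force: [-0.5, -0.5, -1.1]
finger_gap: 0.0123
```

```bash
cat > l.py <<'E'
from h import *
import sys
T=pose(); print(T[:3].round(4).tolist()); st=robot.state(); print(st["contact_force"],st["finger_gap"])
ims=[]
for n in ["wrist","top","scene"]:
    im,d,c,W=grab(n); 
    hsv=cv2.cvtColor(im,cv2.COLOR_RGB2HSV); blue=cv2.inRange(hsv,(105,110,40),(125,255,255))
    v,u=np.nonzero((blue>0)&(d>0)); P=atdepth(c,W,np.c_[u,v],d[v,u])
    b=(P[:,2]>.135)&(P[:,2]<.155)&(P[:,0]>.43)&(P[:,0]<.505)&(abs(P[:,1]+.072)<.04)
    if b.sum()>100 :
        Q=P[b]; print(n,"tab",b.sum(),Q.min(0).round(4),Q.max(0).round(4))
        m=np.zeros_like(blue); m[v[b],u[b]]=255
        cs,h=cv2.findContours(m,cv2.RETR_CCOMP,cv2.CHAIN_APPROX_NONE)
        for cc,hh in zip(cs,h[0]):
            if hh[3]>=0 and cv2.contourArea(cc)>30:
                p=atz(c,W,cc.reshape(-1,2),.145); print(n,"hole",((p.min(0)+p.max(0))/2).round(4),np.ptp(p,axis=0).round(4))
    for q in ["blue_hook","blue_tip"]:
        print(n,q,[(r["confidence"],r["location"]) for r in robot.pinpoint(q,n)][:3])
    for nm,p in [("o",[0,0,0]),("tip",[.02,0,-.0285])]:
        pw=T[:3,3]+np.array([0,0,-.024])+np.array(p); print(n,"pred",nm,proj(c,W,[pw]).round(0).tolist())
    ims.append(im)
save(np.vstack([ims[0][:,:],]),sys.argv[1]+"w.png")
s=cv2.resize(ims[2][100:300,220:420],(600,600),interpolation=2); save(s,sys.argv[1]+"s.png")
E
python3 l.py c
```

```text
[[-0.0013, 1.0, 0.0031, 0.4541], [0.0006, 0.0031, -1.0, -0.0722], [-1.0, -0.0013, -0.0006, 0.3029]]
[-0.50615716 -0.50564635 -1.14179344] 0.012298801257348904
wrist tab 2986 [ 0.4476 -0.1052  0.1405] [ 0.505  -0.0451  0.1467]
wrist hole [ 0.4744 -0.0748  0.145 ] [0.027  0.0267 0.    ]
wrist blue_hook [(0.69, [225.9, 316.7]), (0.65, [282.1, 35.2])]
wrist blue_tip [(0.93, [182.7, 317.1]), (0.7, [294.3, 59.0]), (0.36, [227.6, 316.4])]
wrist pred o [[317.0, 232.0]]
wrist pred tip [[318.0, 186.0]]
top tab 274 [ 0.4465 -0.1017  0.1379] [ 0.4992 -0.0431  0.1528]
top blue_hook [(0.8, [258.4, 189.9]), (0.49, [163.1, 361.3])]
top blue_tip [(0.82, [266.2, 197.5])]
top pred o [[364.0, 162.0]]
top pred tip [[362.0, 157.0]]
scene tab 487 [ 0.4467 -0.1034  0.1394] [ 0.5049 -0.0439  0.1481]
scene hole [ 0.4776 -0.0748  0.145 ] [0.0262 0.0273 0.    ]
scene blue_hook [(0.91, [161.6, 287.1]), (0.52, [159.8, 390.8]), (0.27, [222.6, 298.2])]
scene blue_tip [(0.73, [178.3, 299.5]), (0.62, [160.8, 381.5])]
scene pred o [[291.0, 162.0]]
scene pred tip [[297.0, 179.0]]
```

View pics/cw.png

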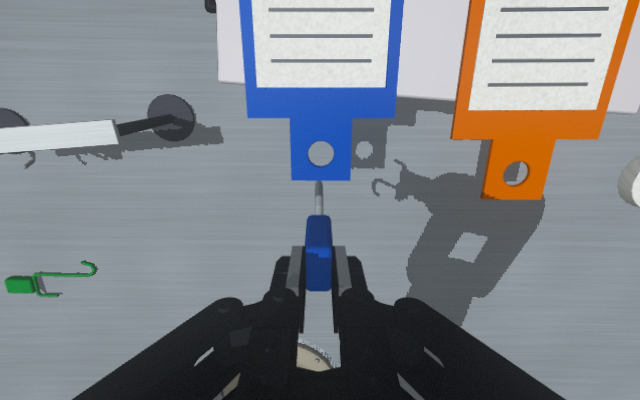

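The wrist view shows the hook held with its tip at (317,183), below the hole in view at (321,153), because the hook is higher and nearer the camera. Wrist and scene put the hole at about (0.475, -0.0745), which needs −2 mm in y. I'll lower to just above the tab.

{"method": "play_rows", "body": {
  "steps": [
    [[0,0.0005,-0.002,-0.01,0],[0,0,0,-0.015,0],[0,0,0,-0.015,0],[0,0,0,-0.015,0],[0,0,0,-0.015,0],[0,0,0,-0.01,0],[0,0,0,-0.01,0],[0,0,0,-0.005,0],[0,0,0,0,0],[0,0,0,0,0]]
  ]
}}

```text
clock: 7.08
tcp_pos: [0.4551, -0.0743, 0.2091]
eef_rot: [0.501, 0.499, 0.501, -0.499]
contact_force: [0.5, 0.0, -0.7]
finger_gap: 0.0123
```

```bash
python3 l.py d | grep -v top
```

```text
[[0.0004, 1.0, 0.0039, 0.4551], [-0.0002, 0.0039, -1.0, -0.0743], [-1.0, 0.0004, 0.0002, 0.2091]]
[ 0.51585127  0.02010157 -0.66299042] 0.012345041455984902
wrist tab 5408 [ 0.4466 -0.105   0.1398] [ 0.505  -0.0447  0.146 ]
wrist blue_hook [(0.95, [230.0, 316.8])]
wrist blue_tip [(0.95, [181.5, 316.8]), (0.3, [185.1, 320.5])]
wrist pred o [[317.0, 232.0]]
wrist pred tip [[318.0, 186.0]]
scene tab 477 [ 0.4468 -0.1041  0.1401] [ 0.505  -0.0435  0.1483]
scene hole [ 0.4776 -0.0748  0.145 ] [0.0262 0.0273 0.    ]
scene blue_hook [(0.78, [200.0, 291.7]), (0.69, [161.3, 390.4])]
scene blue_tip [(0.7, [158.5, 381.0]), (0.53, [219.0, 299.0])]
scene pred o [[293.0, 201.0]]
scene pred tip [[298.0, 218.0]]
```

View pics/dw.png

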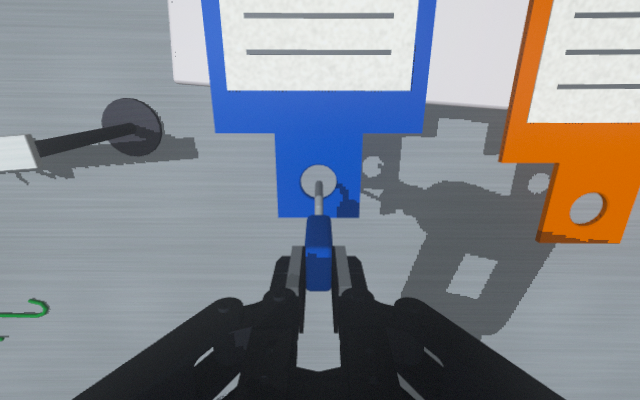

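The tip at (317,182) stands just above the hole at (318,182) and is centred on it. I'll lower through.

{"method": "play_rows", "body": {
  "steps": [
    [[0,0,0,-0.008,0],[0,0,0,-0.008,0],[0,0,0,-0.008,0],[0,0,0,-0.006,0],[0,0,0,-0.004,0],[0,0,0,-0.003,0],[0,0,0,0,0],[0,0,0,0,0],[0,0,0,0,0]]
  ]
}}

```text
clock: 8.28
tcp_pos: [0.4551, -0.0743, 0.1722]
eef_rot: [0.501, 0.499, 0.501, -0.499]
contact_force: [-0.7, -0.3, -0.6]
finger_gap: 0.0126
```

```bash
python3 l.py e | grep -v top
```

```text
[[0.0007, 1.0, 0.0039, 0.4551], [-0.0003, 0.0039, -1.0, -0.0743], [-1.0, 0.0007, 0.0003, 0.1722]]
[-0.70853778 -0.34693718 -0.55430709] 0.012592954746542151
wrist tab 7116 [ 0.4467 -0.1049  0.1389] [ 0.505  -0.0447  0.1548]
wrist blue_hook [(0.76, [228.5, 317.3])]
wrist blue_tip [(0.96, [181.9, 316.6])]
wrist pred o [[317.0, 232.0]]
wrist pred tip [[318.0, 186.0]]
scene tab 455 [ 0.4471 -0.1034  0.1383] [ 0.5048 -0.0433  0.1545]
scene blue_hook [(0.69, [219.2, 291.8]), (0.62, [162.0, 391.6])]
scene blue_tip [(0.7, [230.5, 301.4]), (0.65, [160.5, 381.1])]
scene pred o [[294.0, 215.0]]
scene pred tip [[299.0, 231.0]]
```

View pics/es.png

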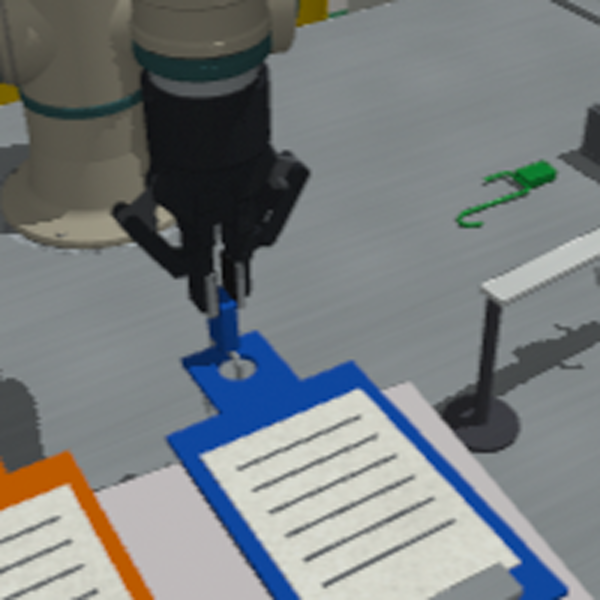

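The tip is through the hole at about (237,368) in the crop. I'll lower a little more until contact.

{"method": "play_rows", "body": {
  "steps": [
    [[0,0,0,-0.0015,0],[0,0,0,0,0],[0,0,0,-0.001,0],[0,0,0,0,0],[0,0,0,0,0]]
  ]
}}

```text
clock: 9.15
tcp_pos: [0.4549, -0.0743, 0.1692]
eef_rot: [0.501, 0.499, 0.501, -0.499]
contact_force: [-0.0, 1.0, -0.5]
finger_gap: 0.0126
```

{"method": "play_rows", "body": {
  "steps": [
    [[0.016,0,0,0,0],[0.02,0,0,0,0],[0.025,0,0,0,0],[0.032,0,0,0,0],[0.04,0,0,0,0],[0.05,0,0,0,0],[0.055,0,0,0,0],[0.055,0,0,0,0],[0.055,0,0,0,0],[0.055,0,0,0,0],[0.055,0,0,0,0],[0.055,0,0,0,0]]
  ]
}}

```text
clock: 10.15
tcp_pos: [0.4549, -0.0743, 0.1693]
eef_rot: [0.501, 0.499, 0.501, -0.499]
contact_force: [0.2, -0.1, -1.2]
finger_gap: 0.0549
```

```bash
python3 l.py f | grep -v top
```

```text
[[-0.0, 1.0, 0.0039, 0.4549], [-0.0001, 0.0039, -1.0, -0.0743], [-1.0, -0.0, 0.0001, 0.1693]]
[ 0.19697159 -0.13184684 -1.15911432] 0.05491006445574522
wrist tab 7394 [ 0.4462 -0.1049  0.1386] [ 0.505  -0.0447  0.1549]
wrist hole [ 0.4764 -0.0745  0.145 ] [0.0238 0.0261 0.    ]
wrist blue_hook [(0.61, [227.2, 317.3])]
wrist blue_tip [(0.57, [179.0, 314.8])]
wrist pred o [[317.0, 232.0]]
wrist pred tip [[318.0, 186.0]]
scene tab 454 [ 0.4477 -0.1036  0.136 ] [ 0.5048 -0.044   0.1542]
scene blue_hook [(0.7, [160.9, 393.3]), (0.69, [218.4, 293.1])]
scene blue_tip [(0.72, [160.0, 381.1]), (0.5, [231.6, 301.0])]
scene pred o [[294.0, 216.0]]
scene pred tip [[299.0, 232.0]]
```

View pics/fw.png

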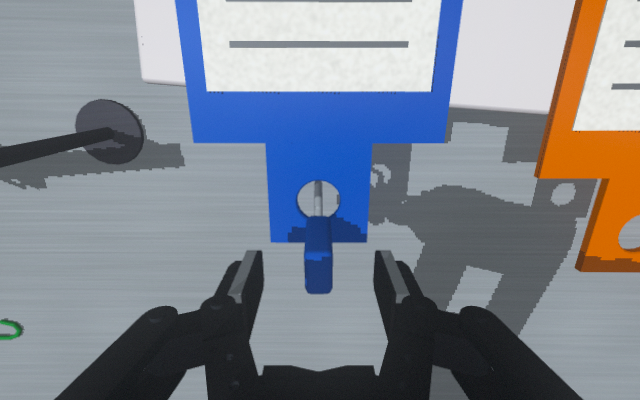

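The hook is released, standing upright in the hole with clear space to both pads. I'll retreat straight up and let it settle.

{"method": "play_rows", "body": {
  "steps": [
    [[0.055,0,0,0.01,0],[0.055,0,0,0.02,0],[0.055,0,0,0.025,0],[0.055,0,0,0.025,0],[0.055,0,0,0.025,0],[0.055,-0.01,0,0.02,0],[0.055,-0.02,0,0.01,0],[0.055,0,0,0,0],[0.055,0,0,0,0],[0.055,0,0,0,0],[0.055,0,0,0,0],[0.055,0,0,0,0],[0.055,0,0,0,0]]
  ]
}}

```text
clock: 11.68
tcp_pos: [0.4251, -0.0742, 0.3036]
eef_rot: [0.501, 0.499, 0.501, -0.499]
contact_force: [-1.1, 0.4, -0.6]
finger_gap: 0.0553
```

```bash
python3 l.py g | egrep "tab|hole|hook|tip"; python3 - <<'E'
from h import *
import time
for i in range(3):
    im,d,c,W=grab("wrist")
    hsv=cv2.cvtColor(im,cv2.COLOR_RGB2HSV); blue=cv2.inRange(hsv,(105,110,40),(125,255,255))
    v,u=np.nonzero((blue>0)&(d>0)); P=atdepth(c,W,np.c_[u,v],d[v,u])
    g=(P[:,2]>.160)&(P[:,0]<.5)&(P[:,0]>.4)&(abs(P[:,1]+.07)<.05)
    t=g&(P[:,2]>np.percentile(P[g][:,2],95)-.008); print(g.sum(),P[t].mean(0).round(4),P[g].min(0).round(3),P[g].max(0).round(3))
E
```

```text
wrist tab 3046 [ 0.4474 -0.1051  0.139 ] [ 0.5049 -0.0449  0.1538]
wrist blue_hook [(0.87, [270.0, 29.9]), (0.72, [142.2, 319.7])]
wrist blue_tip [(0.97, [116.5, 315.0]), (0.97, [282.8, 54.0])]
wrist pred tip [[318.0, 186.0]]
top blue_hook [(0.64, [256.8, 188.0]), (0.5, [172.4, 358.1])]
top blue_tip [(0.48, [270.0, 201.3])]
top pred tip [[363.0, 168.0]]
scene tab 461 [ 0.4478 -0.1036  0.1365] [ 0.5049 -0.0436  0.1548]
scene blue_hook [(0.73, [216.4, 291.6]), (0.5, [163.6, 390.3])]
scene blue_tip [(0.8, [228.3, 305.5]), (0.65, [160.8, 381.3])]
scene pred tip [[289.0, 172.0]]
555 [ 0.4541 -0.0748  0.1876] [ 0.441 -0.082  0.16 ] [ 0.468 -0.068  0.191]
552 [ 0.4542 -0.0748  0.1876] [ 0.441 -0.082  0.161] [ 0.468 -0.068  0.19 ]
552 [ 0.4541 -0.0749  0.1876] [ 0.441 -0.082  0.161] [ 0.468 -0.068  0.19 ]
```

View pics/gs.png

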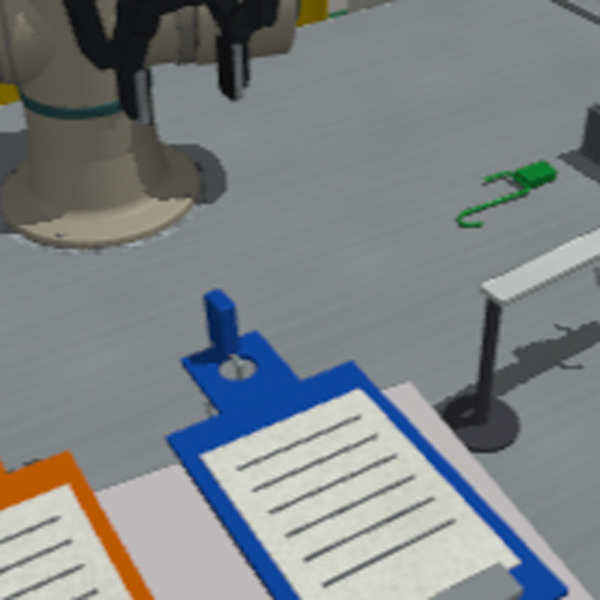

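The hook stands still with its crown on the tab: grip top at z ≈ 0.188, centred at (0.454, -0.075). The tip is in the hole at (237,368), the board hasn't moved and the arm is clear, so I'll hand in.

```bash
python3 -c "
from plant import robot
print(robot.close_job())"
```

```text
the job is handed in; nothing more can be done
None
```

I took the blue S-hook off the bar by its grip, lowered its tip through the hole in the blue board's tab and let go only once it was through. I then backed the gripper straight up and handed the job in at about 12 s of the 42 s allowed; the hand-in reports no verdict.

- **Hook:** it hangs upright with its crown on the tab and the tip in the hole. Its grip top is at z ≈ 0.188 m, centred at (0.454, −0.075). Three readings in a row agreed to 0.1 mm, so it is still.
- **Board:** the tab edges measured within about 1 mm of where they started, and the board lies flat.
- **Orange and green hooks:** I did not touch either. I never re-measured the orange hook on the bar after the move.
- **Arm:** it stands about 130 mm above the hook, and the contact force stayed at noise level.
- **Detectors:** the networks sometimes reported the green look-alike as the blue hook, so I told them apart by position in the picture. In the last top-camera picture the network found only other things, so I relied on the wrist and scene cameras there.

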